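# Stand up the lid of the coil case

## Robot

A 6-joint arm with a two-finger parallel gripper is mounted at the origin on a cart in front of the work surface, level with it; the furniture and walls round the work are solid. World frame = base frame: x ahead of the robot, y to its left, z up, the work surface at z = 0. Lengths are in m, angles in degrees, forces in N, time in s.
With the tool pointing down it reaches from about 0.4 to 0.825 m from the base axis. Payload 7 kg.
Tool frame: the origin (TCP) lies midway between the tips of the shut fingers; the grasp point (between the pads) lies 19 mm behind it; z points along the fingers, y is the line along which they close (so a half turn about z gives the same grasp; the last joint's range is limited). The gripper opens to 88 mm and grips with 3 to 60 N. Pads are 19 mm wide; open, the fingers measure 130 mm over their backs; the gripper's body (78 mm by 193 mm) begins 47 mm behind the grasp point.
Start: joints at [-59.295, 20.546, 0.682, 0, -70.136, -16.507], TCP at [0.166, -0.654, 0.227] pointing down, gripper open.
Joint ranges: [-176.03, 176.03], [-82.01, 121.73], [-58.28, 71.71], [-173.87, 95.51], [-174.79, -0.11], [-173.66, 173.66]. Speed limits (degrees/s): [136.94, 136.94, 172.46, 180, 180, 180].

## Interface

Orientations are given as [roll, pitch, yaw] about the fixed x, y, z axes, in that order (R = Rz(yaw) Ry(pitch) Rx(roll)).
In Python, from plant import ctrl gives the robot as it stands. The module is installed in compiled form; this text tells all that it offers.
- The arm moves only by the tool play_rows, never from a script. Its argument "commands" is a list that holds one entry, the list of rows, each a list of 7 numbers: the turn, a rotation vector about the tool's x, y, z in rad, then the shift along the tool's x, y, z in cm, then the finger opening in cm, from 0 to 8.76. In form: [[[ax, ay, az, x, y, z, grip], ...]]. A call has 1 to 8 rows; each row is the pose to reach, as a shift and turn from the pose commanded when the call began, along the tool's axes at that moment; what a row does not reach only later rows make up. A row lasts 1/12 s, in which the tool goes at most 41.7 mm and 7.16 degrees, less where a joint would pass 70% of its speed; a pose out of reach is approached as far as the arm can. A call with a gripper value outside its range is refused whole. The fingers move at their own pace and stop on an object; the grip force is fixed at half the most. Time passes only in rows, so rows that repeat a pose let the fingers close. It gives the time, the measured TCP pose, the force, the opening and the grip force at its end, in the units of the state.
- ctrl.get_obs(): the state, without advancing time (a new reading comes with each control period).
- ctrl.snapshot(name): name is "scene" or "top" or "wrist"; returns a dict with "color" (400x640x3 uint8, red, green, blue), "camera_matrix" (3x3 intrinsics, pixels), "origin" and "rotation" of the camera in the world; the wrist camera has in their place "hand_eye" (4x4, takes a point from camera to tool coordinates, whose origin is the TCP and whose axes are the flange's). Camera axes: x right, y down, z forward; pixel columns grow to the right and rows downward; lengths in m; the calibration is good to about 2 mm. A picture is of the moment at which its call begins: read the wrist's pose just before it. There is no depth.
- ctrl.close_job(): hands the job in; it is judged then, once.
Trained networks look in a picture, given as the dict that the camera call returned (one of the last four; its "shot" number tells which), for a name from the list of things; names that differ only in an ending like _2 or _b are one class to them, and where a whole thing is asked for, a point or a joint stands for the part that bears it (a point fixed in the world has none). Each returns a list of dicts, best first, with "conf" (0 to 1); they miss things now and then, are a little off and sometimes report something else, mostly with a low value. They report only what shows in the picture. A call takes as long as a camera call.
- ctrl.find_in(picture, name): "bbox" ([left, top, width, height] in pixels, round what is visible of it).
The state is a dict: "clock": time; "joint_pos": joint angles; "qvel": joint speeds; "tau": joint torques, N m; "tool_pos": TCP position; "orientation": TCP orientation; "force": force on the tool from outside, world axes, zero at the start; "moment": the same for the moment, N m; "opening": finger opening in m; "gripper_force": force on a finger pad.
Only numpy, scipy, OpenCV 4.12 (cv2) and the standard library are available. Lean on these libraries where they do the work, as an engineer would, in place of code of your own. Each camera call takes 0.05 s, during which the arm holds its last target. There are 200 camera calls.

## Task

The clear lids of the two teal component cases on the bench hang half open. Fold the lid of the case that holds the orange-wound coils up until it stands upright, not leaning far to either side, so that the coils can be picked out; leave the lid of the other case, with the blue capacitors, as it is.

Things in the scene. Friction and masses are not known exactly. Their poses are not given: they have to be found in the camera images.
- coil_case: Teal open box with a clear hinged lid, holding three coils wound with orange wire (22 mm). 98 (x) x 130 (y) x 34 mm, fixed to the bench, walls 30 mm high. Origin: centre of underside; own x points from the lid's free edge (robot side) to the hinge (far side), y along the hinge, z up. Hinge axis: along y through (x, z) = (47, 31) mm. Yaw within 20 degrees.
- coil_case_lid (a joint): Its lid's angle, rad: 0 closed and level, 1.57 upright over the hinge, 1.92 the stop, leaning away. Starts half open, 0.7 to 1.05. Stiff hinge: stays where it is left; 0.3 to 1 N at the free edge moves it. The lid is a 2 mm plate, 130 mm wide, reaching 90 mm from the hinge; a lip (30 mm wide, 3 mm thick) amid its free edge reaches 96 mm.
- capacitor_case: The other teal case, of the same make, size, axes and hinge, also fixed, holding three blue block capacitors (16 x 32 x 31 mm) instead. Origin: centre of its underside. Its lid too is half open, at 0.7 to 1.05 rad.
- capacitor_case_lip (a point): Middle of the lip at the free edge of the capacitor case's lid, 96 mm from that lid's hinge; moves with the lid.

How it is judged (in metres and radians):
At the end, for the whole second after the job is handed in: The lid of the coil case stands upright within 11 degrees (joint between 1.38 and 1.76 rad), at rest, and the lip of the capacitor case's lid is within 15 mm of where it began (value of joint coil_case_lid between 1.38 and 1.76 rad and velocity of joint coil_case_lid between -0.05 and 0.05 rad/s and distance of capacitor_case_lip from where it was at the start of the episode below 0.015 m); the robot touches nothing.
It fails at once if The lid of the capacitor case is moved: its lip goes more than 15 mm from where it began (distance of capacitor_case_lip from where it was at the start of the episode above 0.015 m).
It also fails if it takes over 32 s, if anything falls off the work surface, if the arm or the gripper's body presses on something with over 40 N, if the wrist force passes 120 N, or if a joint passes its speed limit or range.

## Working session

There is one attempt and no reset: what is moved stays moved. The work goes in short steps, Python scripts to look and compute and a tool call to move; the robot and the scene stay as the last step left them, time stands still between calls to the robot, and variables do not carry over. Pictures are saved under pics/ and viewed, at most 10 in all, crops included, and the job is handed in when it is done.

Besides the shell and the picture viewer there is one more tool, called after "Emit:" as name(argument=value, ...) on one line, values as JSON. play_rows: Moves the arm, as the interface text tells. Its arguments: {"type":"object","properties":{"commands":{"type":"array","items":{"type":"array","items":{"type":"array","items":{"type":"number"}}}}},"required":["commands"]}

```bash
mkdir -p pics
python3 - <<'E'
from plant import ctrl
import cv2,numpy as np
np.set_printoptions(precision=4,suppress=True)
o=ctrl.get_obs();print(o['clock'],o['tool_pos'],o['orientation'],o['opening'])
for n in ['scene','top']:
    p=ctrl.snapshot(n);cv2.imwrite(f'pics/{n}.png',p['color'][:,:,::-1])
    print(n,p['camera_matrix'].tolist(),p['origin'],np.array(p['rotation']).tolist())
    for k in ['coil_case','coil_case_lid','capacitor_case','capacitor_case_lip']:print(k,ctrl.find_in(p,k)[:2])
E
```

```text
0.0 [ 0.1654 -0.6539  0.2256] [ 179.9064   -0.0077 -165.8142] 0.08739626542692434
scene [[428.170922011406, 0.0, 321.05294339634423], [0.0, 428.170922011406, 207.63388686927883], [0.0, 0.0, 1.0]] [0.0077 0.7221 0.4815] [-115.6665966719343, 0.3957608062470791, -146.09024600960416]
coil_case [{'bbox': [351.9, 153.7, 37.3, 50.9], 'conf': 0.92}]
coil_case_lid [{'bbox': [353.3, 156.7, 25.5, 27.7], 'conf': 0.61}]
capacitor_case [{'bbox': [187.2, 230.8, 82.7, 75.4], 'conf': 0.61}]
capacitor_case_lip [{'bbox': [186.1, 230.2, 71.4, 38.0], 'conf': 0.67}]
top [[405.04416686041185, 0.0, 318.3855262987809], [0.0, 405.04416686041185, 204.77466758570532], [0.0, 0.0, 1.0]] [0.3328 0.0149 1.0135] [-169.2757032694916, -1.8610639561994058, -89.03169843478256]
coil_case [{'bbox': [385.4, 186.2, 63.3, 51.0], 'conf': 0.6}]
coil_case_lid [{'bbox': [389.2, 186.8, 64.8, 33.1], 'conf': 0.85}, {'bbox': [173.4, 172.3, 62.7, 34.1], 'conf': 0.6}]
capacitor_case [{'bbox': [173.7, 169.3, 66.3, 51.1], 'conf': 0.59}]
capacitor_case_lip [{'bbox': [172.0, 170.3, 66.3, 33.2], 'conf': 0.95}]
```

Run:
```python
import cv2
a=cv2.imread('pics/top.png');b=cv2.imread('pics/scene.png')
c=cv2.resize(a[150:260,150:480],(792,264),interpolation=cv2.INTER_CUBIC)
d=cv2.resize(a[165:260,365:475],(396,342),interpolation=cv2.INTER_CUBIC)
e=cv2.resize(b[130:225,325:435],(396,342),interpolation=cv2.INTER_CUBIC)
import numpy as np
cv2.imwrite('pics/m.png',np.vstack([cv2.resize(c,(792,264)),np.hstack([d,e])])[:600])
```

```text
(no output)
```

View pics/scene.png

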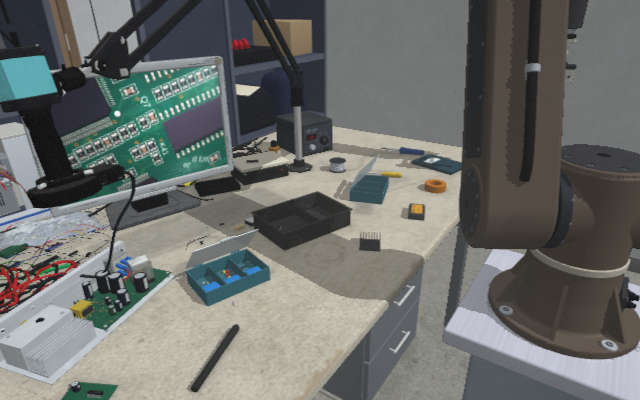

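View pics/m.png

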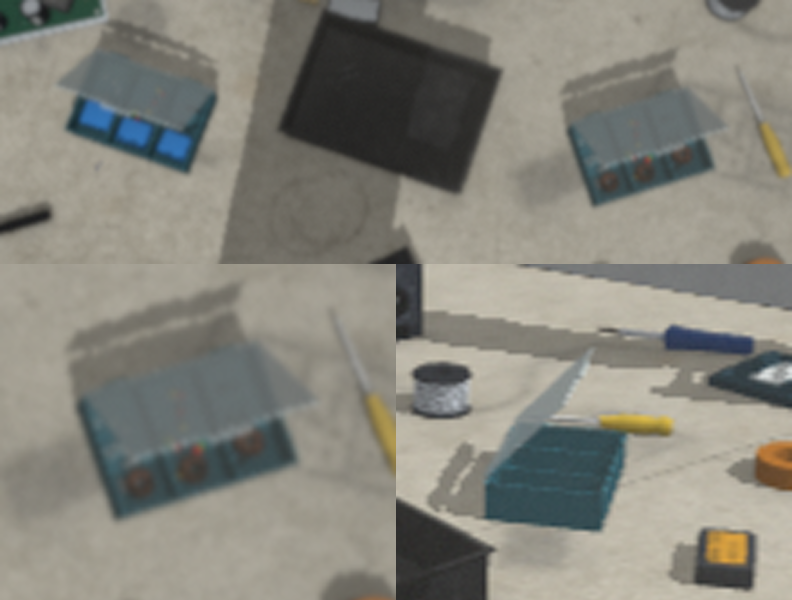

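The top picture shows the coil case on the right (front rim corners about px (398,236) and (447,220)) and the capacitor case on the left, far away. The scene view agrees: the lid tip is at about (379,154).

```bash
cat > h.py <<'E'
import numpy as np
from scipy.spatial.transform import Rotation as Ro
K=[np.array([[428.17,0,321.05],[0,428.17,207.63],[0,0,1]]),np.array([[405.04,0,318.39],[0,405.04,204.77],[0,0,1]])]
O=[np.array([.0077,.7221,.4815]),np.array([.3328,.0149,1.0135])]
R=[Ro.from_euler('xyz',r,degrees=True).as_matrix() for r in ([-115.6666,.39576,-146.09025],[-169.2757,-1.86106,-89.0317])]
def proj(c,P):
    q=K[c]@(R[c].T@(np.asarray(P)-O[c])); return q[:2]/q[2]
def W(p,l):  # case -> world
    x,y,a=p; return np.array([x+np.cos(a)*l[0]-np.sin(a)*l[1],y+np.sin(a)*l[0]+np.cos(a)*l[1],l[2]])
def lid(th,r,y): return [.047-r*np.cos(th),y,.031+r*np.sin(th)]
E
python3 - <<'E'
from h import *
from scipy.optimize import least_squares
import cv2
T=lambda u,v:(365+u/3.6,165+(v-264)/3.6)
S=lambda u,v:(325+(u-396)/3.6,130+(v-264)/3.6)
obs=[(1,lambda t:[-.049,.065,.03],T(118,515)),(1,lambda t:[-.049,-.065,.03],T(297,460)),(1,lambda t:[.049,.065,.03],T(78,402)),
(1,lambda t:lid(t,.09,-.065),T(317,400)),(1,lambda t:lid(t,.09,.065),T(128,462)),
(0,lambda t:[.049,.065,0],S(488,518)),(0,lambda t:[-.049,.065,0],S(601,530)),(0,lambda t:[-.049,-.065,.03],S(625,432)),(0,lambda t:lid(t,.09,-.065),S(590,350))]
f=lambda p:np.concatenate([proj(c,W(p[:3],l(p[3])))-o for c,l,o in obs])
r=least_squares(f,[.45,-.25,.2,.85],loss='soft_l1')
print(r.x,r.fun.reshape(-1,2).round(1))
p=r.x
for nm,c,(u0,v0,w,h) in [('top',1,(365,165,110,95)),('scene',0,(325,130,110,95))]:
    im=cv2.imread(f'pics/{nm}.png')[v0:v0+h,u0:u0+w];s=3.6
    im=cv2.resize(im,None,fx=s,fy=s,interpolation=2)
    def ln(Ls,col): cv2.polylines(im,[np.array([(proj(c,W(p[:3],l))-[u0,v0]+.5)*s for l in Ls]).astype(int)],True,col,1)
    for z in (0,.03): ln([[a,b,z] for a,b in((-.049,-.065),(-.049,.065),(.049,.065),(.049,-.065))],(0,255,0))
    ln([lid(p[3],a,b) for a,b in((0,-.065),(.09,-.065),(.09,.065),(0,.065))],(0,0,255))
    cv2.imwrite(f'pics/f_{nm}.png',im)
a=cv2.imread('pics/f_top.png');b=cv2.imread('pics/f_scene.png');cv2.imwrite('pics/f.png',np.hstack([a,b]))
print(W(p[:3],lid(p[3],.096,0)),W(p[:3],[.047,0,.031]),np.degrees(p[2:]))
E
```

```text
[ 0.51358682 -0.2586146   0.33674922  0.77912031] [[ 1.4  1.5]
 [ 0.5  0.5]
 [-1.1 -4.4]
 [-0.6  0.2]
 [ 0.2  0. ]
 [-4.7 -0.1]
 [ 0.4  0.3]
 [ 0.1 -0.7]
 [-0.1 -0.2]]
[ 0.49347649 -0.2656549   0.09845476] [ 0.55794701 -0.24308483  0.031     ] [19.294309   44.64030575]
```

View pics/f.png

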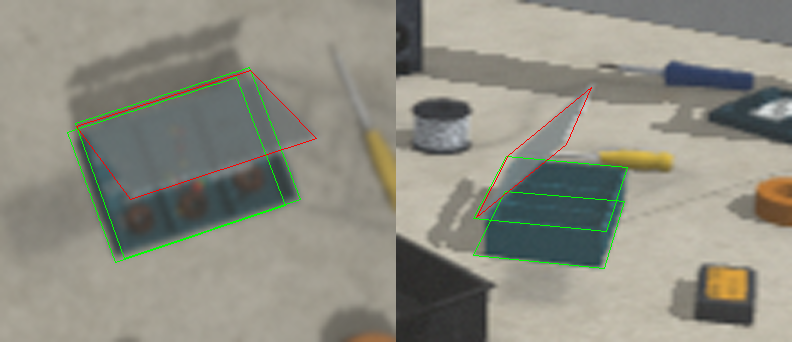

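The overlay matches to within about 8 mm. The rear edge of the fit sits slightly too far back, so I'll refit with linear weights and work out the approach.

Run:
```python
from h import *
from scipy.optimize import least_squares
from plant import ctrl
T=lambda u,v:(365+u/3.6,165+(v-264)/3.6)
S=lambda u,v:(325+(u-396)/3.6,130+(v-264)/3.6)
obs=[(1,lambda t:[-.049,.065,.03],T(118,515)),(1,lambda t:[-.049,-.065,.03],T(297,460)),(1,lambda t:[.049,.065,.03],T(78,402)),
(1,lambda t:lid(t,.09,-.065),T(317,400)),(1,lambda t:lid(t,.09,.065),T(128,462)),(1,lambda t:lid(t,0,-.065),T(250,343)),
(0,lambda t:[.049,.065,0],S(488,518)),(0,lambda t:[-.049,.065,0],S(601,530)),(0,lambda t:[-.049,-.065,.03],S(625,432)),(0,lambda t:lid(t,.09,-.065),S(590,350)),(0,lambda t:lid(t,0,.065),S(488,485))]
f=lambda p:np.concatenate([proj(c,W(p[:3],l(p[3])))-o for c,l,o in obs])
p=least_squares(f,[.45,-.25,.2,.85]).x
print(p,f(p).reshape(-1,2).round(1).tolist())
np.save('p.npy',p)
L=W(p[:3],lid(p[3],.096,0));H=W(p[:3],[.047,0,.031]);d=np.array([np.cos(p[2]),np.sin(p[2]),0])
o=ctrl.get_obs();Rt=Ro.from_euler('xyz',o['orientation'],degrees=True).as_matrix()
tgt=L-.055*d;tgt[2]=.085
print('lip',L,'hinge',H,'tgt',tgt,'shift cm',Rt.T@(tgt-o['tool_pos'])*100,'yaw tgt',np.degrees(p[2])-180)
```

```text
[ 0.50966776 -0.25880497  0.34997087  0.82331229] [[1.9, 3.3], [0.7, 1.6], [-1.2, -2.5], [-0.5, 0.1], [0.3, 0.7], [-0.6, -1.7], [-3.1, 0.3], [2.2, 0.5], [1.1, -0.6], [-0.1, -1.0], [-2.1, -1.1]]
lip [ 0.49251427 -0.26506591  0.10140655] hinge [ 0.55381875 -0.24269006  0.031     ] tgt [ 0.44084822 -0.28392379  0.085     ] shift cm [-35.7755151   29.15886517  14.15663833] yaw tgt -159.9481463163558
```

Emit:
play_rows(commands=[[[0,0,-0.1,-35.8,29.2,0,0],[0,0,-0.1,-35.8,29.2,0,0],[0,0,-0.1,-35.8,29.2,0,0],[0,0,-0.1,-35.8,29.2,0,0],[0,0,-0.1,-35.8,29.2,0,0],[0,0,-0.1,-35.8,29.2,0,0],[0,0,-0.1,-35.8,29.2,0,0],[0,0,-0.1,-35.8,29.2,0,0]]])

```text
clock: 1.17
tool_pos: [0.3651, -0.385, 0.2269]
orientation: [-180.0, 0.0, -160.1]
force: [1.3, -0.9, 0.9]
opening: 0.0395
gripper_force: 0.0
```

Emit:
play_rows(commands=[[[0,0,0,-10,6.5,0,0],[0,0,0,-10,6.5,0,0],[0,0,0,-10,6.5,0,0],[0,0,0,-10,6.5,0,0],[0,0,0,-10,6.5,0,0],[0,0,0,-10,6.5,0,0]]])

```text
clock: 1.67
tool_pos: [0.4362, -0.2913, 0.2266]
orientation: [-180.0, 0.0, -160.0]
force: [0.4, -0.1, 0.7]
opening: 0.0018
gripper_force: 0.0
```

Emit:
play_rows(commands=[[[0,0,0,0,0.5,14,0],[0,0,0,0,0.5,14,0],[0,0,0,0,0.5,14,0],[0,0,0,0,0.5,14,0],[0,0,0,0,0.5,14,0],[0,0,0,0,0.5,14,0]]])

```text
clock: 2.17
tool_pos: [0.4336, -0.2879, 0.0864]
orientation: [180.0, -0.1, -160.2]
force: [0.1, -1.0, 1.3]
opening: 0.0005
gripper_force: 0.0
```

Run:
```python
from h import *
from plant import ctrl
import cv2
p=np.load('p.npy');o=ctrl.get_obs();H=W(p[:3],[.047,0,.031])
d=np.array([np.cos(p[2]),np.sin(p[2]),0]);print(o['tool_pos'],o['force'],'to hinge plane',(H-o['tool_pos'])@d)
a=[cv2.resize(ctrl.snapshot(n)['color'][v:v+130,u:u+130,::-1],(400,400),interpolation=2) for n,u,v in(('top',360,140),('scene',320,110))]
cv2.imwrite('pics/d.png',np.hstack(a))
```

```text
[ 0.43362617 -0.28793127  0.0863835 ] [ 0.14843716 -1.01383423  1.28085798] to hinge plane 0.1284187015531803
```

View pics/d.png

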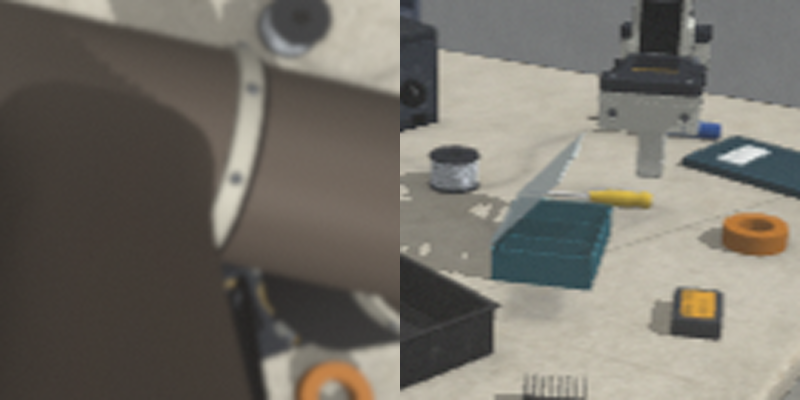

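The scene view shows the shut fingers standing clear in front of the lid at (650,150), with the body above lid height. I'll push now.

Emit:
play_rows(commands=[[[0,0,0,-1.5,0,0,0],[0,0,0,-3,0,0,0],[0,0,0,-4,0,0,0],[0,0,0,-5,0,0,0],[0,0,0,-6,0,0,0],[0,0,0,-7,0,0,0],[0,0,0,-8,0,0,0],[0,0,0,-8.5,0,0,0]]])

```text
clock: 2.93
tool_pos: [0.516, -0.2573, 0.0865]
orientation: [-180.0, 0.0, -160.0]
force: [-0.4, -0.1, 0.5]
opening: 0.0001
gripper_force: 0.4
```

Emit:
play_rows(commands=[[[0,0,0,-0.5,0,0,0],[0,0,0,-1,0,0,0],[0,0,0,-1.5,0,0,0],[0,0,0,-2,0,0,0],[0,0,0,-2.3,0,0,0],[0,0,0,-2.3,0,0,0],[0,0,0,-2.3,0,0,0]]])

```text
clock: 3.52
tool_pos: [0.5361, -0.25, 0.0865]
orientation: [180.0, 0.0, -160.1]
force: [-0.4, 1.0, -1.2]
opening: 0.0003
gripper_force: 0.0
```

Run:
```python
from h import *
from plant import ctrl
import cv2
p=np.load('p.npy');o=ctrl.get_obs();H=W(p[:3],[.047,0,.031])
d=np.array([np.cos(p[2]),np.sin(p[2]),0]);print(o['tool_pos'],o['force'],'to hinge plane',(H-o['tool_pos'])@d)
im=ctrl.snapshot('scene')['color'][110:240,320:450,::-1].copy();im=cv2.resize(im,(520,520),interpolation=2)
im2=im.copy()
for th,c in((1.38,(0,255,255)),(1.57,(0,0,255)),(1.76,(255,0,255))):
    cv2.polylines(im2,[np.array([(proj(0,W(p[:3],lid(th,a,b)))-[320,110]+.5)*4 for a,b in((0,-.065),(.09,-.065),(.09,.065),(0,.065))]).astype(int)],True,c,1)
cv2.imwrite('pics/e.png',np.hstack([im[:,:400],im2[:,:400]]))
```

```text
[ 0.5360615  -0.24996798  0.08648268] [-0.36109555  1.02723599 -1.21441026] to hinge plane 0.019176232937542212
```

View pics/e.png

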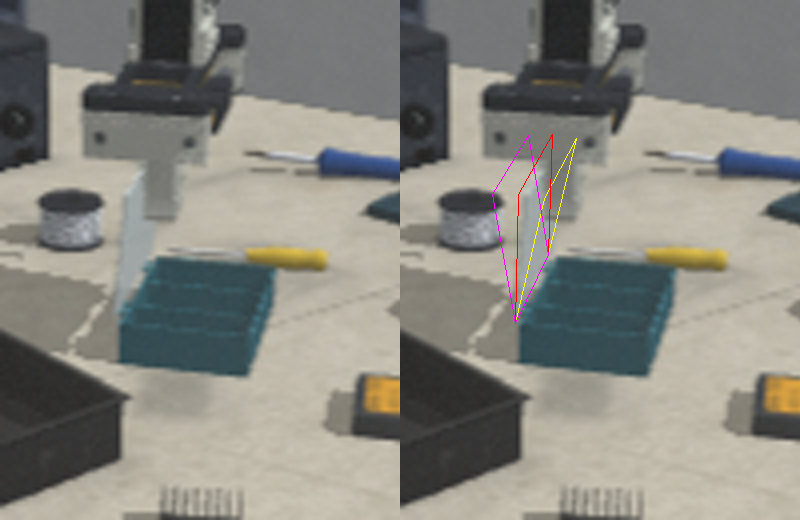

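The lid's near edge runs from about (118,318) to (124,195), which is nearly vertical and close to the 1.57 overlay. I'll back off straight, rise and check.

Emit:
play_rows(commands=[[[0,0,0,1,0,0,0],[0,0,0,3,0,0,0],[0,0,0,6,0,0,0],[0,0,0,9,0,0,0],[0,0,0,12,0,-3,0],[0,0,0,12,0,-7,0],[0,0,0,12,0,-10,0],[0,0,0,12,0,-12,0]]])

```text
clock: 4.23
tool_pos: [0.4227, -0.2919, 0.2103]
orientation: [-179.8, 0.2, -160.1]
force: [0.3, -0.5, 0.2]
opening: 0.0005
gripper_force: 0.0
```

Emit:
play_rows(commands=[[[0,0,0,10,-24,0,0],[0,0,0,10,-24,0,0],[0,0,0,10,-24,0,0],[0,0,0,10,-24,0,0],[0,0,0,10,-24,0,0],[0,0,0,10,-24,0,0],[0,0,0,10,-24,0,0],[0,0,0,10,-24,0,0]]])

```text
clock: 4.9
tool_pos: [0.4089, -0.5534, 0.2049]
orientation: [179.9, -0.1, -160.3]
force: [0.0, 0.4, -0.0]
opening: 0.0004
gripper_force: 0.0
```

Run:
```python
from h import *
from plant import ctrl
import cv2
p=np.load('p.npy');out=[]
for n,c,u,v in(('top',1,365,150),('scene',0,325,120)):
    im=cv2.resize(ctrl.snapshot(n)['color'][v:v+100,u:u+100,::-1],(400,400),interpolation=2);im2=im.copy()
    for th,k in((1.38,(0,255,255)),(1.57,(0,0,255)),(1.76,(255,0,255))):
        cv2.polylines(im2,[np.array([(proj(c,W(p[:3],lid(th,a,b)))-[u,v]+.5)*4 for a,b in((0,-.065),(.09,-.065),(.09,.065),(0,.065))]).astype(int)],True,k,1)
    out.append(np.vstack([im[:300],im2[:300]]))
cv2.imwrite('pics/g.png',np.hstack(out))
```

```text
(no output)
```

View pics/g.png

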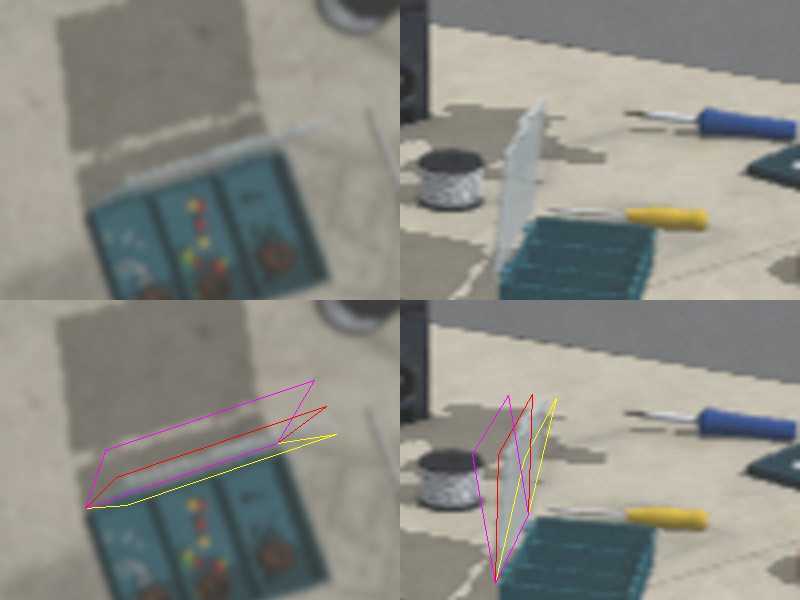

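Run:
```python
from h import *
from scipy.optimize import least_squares
T=lambda u,v:(365+u/4-.4,150+v/4-.4)
S=lambda u,v:(325+(u-400)/4-.4,120+v/4-.4)
obs=[(1,lambda t:lid(t,.09,-.065),T(332,118)),(1,lambda t:lid(t,.09,.065),T(122,184)),(1,lambda t:[.049,.065,.03],T(87,208)),(1,lambda t:[.049,-.065,.03],T(284,150)),(1,lambda t:[-.049,-.065,.03],T(329,278)),
(0,lambda t:lid(t,.09,-.065),S(546,100)),(0,lambda t:lid(t,.09,.065),S(504,150)),(0,lambda t:lid(t,0,.065),S(498,268)),(0,lambda t:[-.049,-.065,.03],S(655,231))]
for o in (obs,obs[:4],obs[5:],[obs[i] for i in(0,1,2,3,5,6,7)]):
    f=lambda p:np.concatenate([proj(c,W(p[:3],l(p[3])))-q for c,l,q in o])
    r=least_squares(f,[.51,-.26,.34,1.5]);print(r.x,abs(r.fun).max())
```

```text
[ 0.50992967 -0.25979564  0.33264147  1.50187162] 3.4272937544934905
[ 0.50501242 -0.260672    0.32005314  1.55775942] 0.5322726123823713
[ 0.51389942 -0.26414077  0.32257339  1.48217639] 2.4729577750219107
[ 0.50572333 -0.26067144  0.31049419  1.54891719] 3.455114296335722
```

Every fit puts the lid at 1.48–1.56 rad, inside the 1.38–1.76 band. The other case was never approached and the tool is clear, so I'll hand in.

```bash
python3 -c "
from plant import ctrl
print(ctrl.get_obs()['qvel']);print(ctrl.close_job())"
```

```text
[ 1.64376494e+00 -1.48332912e+00 -8.16519828e-01 -1.52032301e-03
 -3.27328364e-02 -1.40658130e-01]
the job is handed in; nothing more can be done
None
```

I folded the coil case's lid up to about 1.5 rad (camera fits 1.48–1.56, allowed 1.38–1.76), never went near the capacitor case, and handed the job in with the arm clear; no verdict came back.

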